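Index the work lamp over the vise and switch it on

TASK

Bring the work lamp to the station of its rail that lies level with the blue vise: pull the plunger knob, slide the carriage along and let the pin go fully home in that station's hole. Then flip the toggle on the grey switch box right over to the side of the green dot, to switch the lamp on. Do not push the loose things around out of their places.

Things in the scene. Friction and masses are not known exactly. Their poses are not given: they have to be found in the camera images.
- rail: Aluminium rail 300 mm long, fixed to the bench, carrying a yellow lamp carriage. Origin: centre of its underside; y axis along the rail, x away from the robot's side (yaw within 10 degrees), z up. On its robot side an inclined steel index plate with three holes: stations at y = -90, 0 and +90 mm. The holes are 11.5 mm wide along the rail: let the pin go within about 3 mm of the station.
- lamp_head (a point): Middle of the lamp shade's mouth (96 mm across, shade up to 265 mm high); moves with the carriage, at rail (120, carriage, 205) mm. A yellow box, part of the carriage, hangs over the knob: rail x = -28 to +40 mm, 70 mm wide along y, underside 212, top 250 mm over the bench. A gripper straight above the knob would hit it: take the knob along its leaning axis.
- carriage (a joint): Position of the carriage along the rail's +y, in m: 0 in the middle station, where it starts latched; -0.09 and +0.09 at the outer stations; end stops at -0.112 and +0.112. Sliding it takes 2 to 5 N once the pin is out.
- plunger (a joint): How far the plunger is pulled out, m: 0 fully home in a hole, 0.018 at its stop. A spring (4.5 N at home, 9.5 N fully out) drives it back in. The round-nosed pin, 9 mm thick, reaches 10 mm into the hole: it clears the plate when out more than 0.010, and rests on it at about 0.010 if let go between stations.
- knob_grip (a point): Middle of the round black knob (26 mm across, 28 mm long, red band); at home at rail (-52, carriage, 113) mm. Its axis leans 32 degrees to the robot's side: pull along (-0.53, 0, 0.848) in the rail's frame. It reaches 13 mm outward, 15 mm inward of this point; below: 10 mm of neck, 14 mm thick, then a boss 24 mm across, 10 mm high, on the 50 mm wide carriage plate.
- vise: Small blue bench vise, fixed, 60 mm wide, about 155 mm long, 70 mm tall with a copper-coloured bracket clamped in it up to 105 mm. It stands beyond the rail at rail x = about 120 mm, level with one of the two outer stations (y about +90 or -90 mm in the rail's frame, within 15 mm). Origin: centre of its base's underside.
- switch_box: Grey switch box, fixed, 120 (x) x 90 (y) x 55 mm tall. Origin: centre of its underside; x axis roughly away from the robot (yaw within 20 degrees). On its top, in the middle, a bat toggle that swings along x; a red dot at x = -42 mm (off) and a green dot at x = +42 mm (on).
- toggle (a joint): Angle of the toggle, in rad: 0 off (leaning 0.4 rad to the red dot, -x of the box), 0.8 on (leaning 0.4 rad to the green dot, +x). Sprung over-centre: past the middle (0.4) it snaps to the other end by itself and stays; 1 to 2 N at the tip moves it.
- toggle_tip (a point): Tip centre of the toggle's bat, which is 45 mm from its pivot (the pivot is at the box's centre, 57 mm above the bench) and 13 mm thick, with a thinner 9 mm stem below.
- paint_tin: Loose tin, 70 mm across, 85 mm tall, 0.5 to 1 kg, level with the other outer station. Origin: centre of its underside. Stays where it is.
- charger: Black battery charger with a green battery, fixed, 120 x 100 x 100 mm, on the side opposite to the switch box. Origin: centre of its underside.
- tape_roll: Loose roll of tape lying flat, 90 mm across, 25 mm tall, on the robot's side of the rail. Stays where it is.
- screwdriver: Loose screwdriver lying on the robot's side of the rail, about 200 mm long. Stays where it is.
- screw_jar: Loose jar, 60 mm across, 70 mm tall, to the left. Stays where it is.
- wrench: Loose wrench lying to the right. Stays where it is.
- mug: Loose white mug, 80 mm across, 90 mm tall, beyond the rail, to the left. Stays where it is.
Mind the look-alikes: they are no part of the job. Leave any turquoise or yellow look-alike of the switch_box alone.

How it is judged:
By the outcome, as a careful person would: the job done as asked, in the order asked, and still so for the second after the job is handed in, with the robot touching nothing.
It also fails if it takes over 43 s, if anything falls off the work surface, if the arm or the gripper's body presses on something with over 40 N, if the wrist force passes 120 N, or if a joint passes its speed limit or range.

ROBOT

A 6-joint arm with a two-finger parallel gripper is mounted at the origin on the work surface. World frame = base frame: x ahead of the robot, y to its left, z up, the work surface at z = 0. Lengths are in m, angles in rad, forces in N, time in s.
With the tool pointing down it reaches from about 0.25 to 0.775 m from the base axis. Payload 4 kg.
Tool frame: the origin (TCP) lies at the very end of the fingers, on their centre line; the grasp point (between the pads) lies 19 mm behind it; z points along the fingers, y is the direction in which the jaws open and shut (so a half turn about z gives the same grasp; the last joint's range is limited). The gripper opens to 94 mm and grips with 3 to 60 N. Pads are 16 mm wide; open, the fingers measure 119 mm over their backs; the gripper's body (75 mm by 177 mm) begins 78 mm behind the grasp point.
Start: joints at [1.082, 0.087, 1.371, -0, 1.684, -0.103], TCP at [0.207, 0.51, 0.206] pointing down, gripper open.
Joint ranges: [-3.1, 3.1], [-0.76, 2.03], [0.27, 2.55], [-1.08, 4.22], [0.17, 2.65], [-2.57, 2.57]. Speed limits (rad/s): [2.79, 2.79, 3.14, 3.14, 3.14, 3.14].

INTERFACE

Orientations are given as [roll, pitch, yaw] about the fixed x, y, z axes, in that order (R = Rz(yaw) Ry(pitch) Rx(roll)).
In Python, from bench import robot, cams, models gives the robot as it stands.
- The arm moves only by the tool step_arm, never from a script. Its argument "series" is a list of rows, each a list of 5 numbers: the gripper command: -1 is shut, 1 is fully open, values between are in proportion, then the shift along the tool's x, y, z in mm, then the turn about the tool's z in degrees. A call has 1 to 20 rows; each row is the pose to reach, as a shift and turn from the pose commanded when the call began, along the tool's axes at that moment; what a row does not reach only later rows make up. A row lasts 1/8 s, in which the tool goes at most 62.5 mm and 10.7 degrees, less where a joint would pass 70% of its speed; a pose out of reach is approached as far as the arm can. A call with a gripper value outside its range is refused whole. The fingers move at their own pace and stop on an object; the grip force is fixed at half the most. Time passes only in rows, so rows that repeat a pose let the fingers close. It gives the time, the measured TCP pose, the force and the opening at its end, in the units of the state.
- robot.get_obs(): the state, without advancing time (a new reading comes with each control period).
- cams.snapshot(name): name is "side" or "top"; returns a dict with "pixels" (384x512x3 uint8, red, green, blue), "fov_y" (degrees; the focal length in pixels is half the picture's height over the tangent of half this angle, whatever the lens; pixels are square), "cx", "cy" (the principal point, pixels), "k1" (the pictures are not rectified: a ray, as slopes to the right and down, at radius r is drawn at 1 + k1 r^2 times it, then the intrinsics apply), "R" (3x3) and "t" (3): a world point X has camera coordinates R X + t. Camera axes: x right, y down, z forward; pixel columns grow to the right and rows downward; lengths in m; the calibration is good to about 2 mm. A picture is of the moment at which its call begins. There is no depth.
- robot.close_job(): hands the job in, once; it reports no verdict.
Trained networks look in a picture, given as the dict that the camera call returned (one of the last four; its "shot" number tells which), for a name from the list of things; names that differ only in an ending like _2 or _b are one class to them, and where a whole thing is asked for, a point or a joint stands for the part that bears it (a point fixed in the world has none). Each returns a list of dicts, best first, with "p" (0 to 1); they miss things now and then, are a little off and sometimes report something else, mostly with a low value. They report only what shows in the picture. A call takes as long as a camera call. They do not tell look-alikes from the thing itself.
- models.find_in(picture, label): "position" ([x, y, z] in m, in world coordinates, good to about 4 mm: the middle of the surface that is visible of it).
- models.pinpoint(picture, label): "position" ([x, y, z] in m, in world coordinates, good to about 4 mm: a listed point, or the origin of a listed thing).
The state is a dict: "time": time; "joint_positions": joint angles; "qvel": joint speeds; "joint_torque": joint torques, N m; "tool_pos": TCP position; "ee_rot": TCP orientation; "wrist_force": force on the tool from outside, world axes, zero at the start; "wrist_torque": the same for the moment, N m; "width": finger opening in m.
Only numpy, scipy, OpenCV 4.12 (cv2) and the standard library are available. Lean on these libraries where they do the work, as an engineer would, in place of code of your own. Each camera call takes 0.05 s, during which the arm holds its last target. There are 200 camera calls.

## Working session

There is one attempt and no reset: what is moved stays moved. The work goes in short steps, Python scripts to look and compute and a tool call to move; the robot and the scene stay as the last step left them, time stands still between calls to the robot, and variables do not carry over. Pictures are saved under pics/ and viewed, about 8 in all and at most 12, crops included, and the job is handed in when it is done.

Besides the shell and the picture viewer there is one more tool, called after "Call:" as name(argument=value, ...), one argument or row to a line, values as JSON. step_arm: Moves the arm, as the interface text tells. Its arguments: {"type":"object","properties":{"series":{"type":"array","items":{"type":"array","items":{"type":"number"}}}},"required":["series"]}

```bash
mkdir -p pics; ls; cat > h.py <<'E'
import numpy as np, cv2
from bench import robot, cams, models
def snap(n,f=None):
    s=cams.snapshot(n)
    if f: cv2.imwrite('pics/'+f,cv2.cvtColor(s['pixels'],cv2.COLOR_RGB2BGR))
    return s
E
python3 - <<'E'
from h import *
T=snap('top','t0.png');S=snap('side','s0.png')
cv2.imwrite('pics/both0.png',cv2.resize(np.hstack([cv2.imread('pics/t0.png'),cv2.imread('pics/s0.png')]),(800,300)))
for nm,P in(('top',T),('side',S)):
    print(nm,P['fov_y'],P['cx'],P['cy'],P['k1'],np.round(-np.array(P['R']).T@P['t'],3))
    for l in 'rail knob_grip lamp_head vise switch_box toggle_tip paint_tin charger tape_roll screwdriver'.split():
        print(l,[(np.round(d['position'],3).tolist(),round(d['p'],2)) for d in models.pinpoint(P,l)][:3])
print(robot.get_obs())
E
```

```text
pics
top 52.17659744764912 252.10969938602935 191.14314238864 -0.0702922133401359 [ 0.389 -0.024  1.297]
rail [([0.67, 0.019, 0.0], 0.7)]
knob_grip [([0.616, 0.024, 0.112], 0.61)]
lamp_head [([0.786, 0.014, 0.205], 0.75)]
vise [([0.786, -0.073, -0.0], 0.91)]
switch_box [([0.473, -0.3, -0.004], 0.9), ([0.256, -0.214, 0.002], 0.89), ([0.39, -0.484, -0.0], 0.79)]
toggle_tip [([0.376, -0.484, 0.1], 0.61), ([0.454, -0.3, 0.098], 0.45), ([0.242, -0.21, 0.096], 0.36)]
paint_tin [([0.795, 0.102, 0.001], 0.61), ([0.617, 0.022, 0.113], 0.36)]
charger [([0.452, 0.301, -0.001], 0.94)]
tape_roll [([0.453, -0.098, -0.002], 0.63), ([0.466, 0.083, 0.001], 0.52)]
screwdriver [([0.465, 0.086, 0.0], 0.76)]
side 54.78031076495622 248.75961651530324 189.80646324195683 -0.004429900935049143 [0.452 0.925 0.998]
rail [([0.668, 0.017, 0.001], 0.86)]
knob_grip [([0.615, 0.02, 0.116], 0.44)]
lamp_head [([0.788, 0.016, 0.203], 0.63)]
vise [([0.785, -0.075, 0.003], 0.67)]
switch_box [([0.389, -0.484, -0.001], 0.92), ([0.261, -0.215, 0.005], 0.57)]
toggle_tip [([0.243, -0.209, 0.101], 0.59), ([0.454, -0.297, 0.09
[... 235 characters left out ...]
59), ([0.468, 0.088, 0.0], 0.52)]
{'time': 1.1, 'joint_positions': array([ 1.08191893e+00,  8.71951571e-02,  1.37065874e+00, -3.71929354e-05,
        1.68361121e+00, -1.03075110e-01]), 'qvel': array([-0.0002789 , -0.00047183,  0.00104733, -0.00051154, -0.00115997,
       -0.00031496]), 'joint_torque': array([-1.28347388e-04, -3.40052390e+01, -3.02599919e+01,  7.18275597e-02,
        2.37424340e-02,  2.61290313e-05]), 'tool_pos': array([0.20698384, 0.50959763, 0.20552948]), 'ee_rot': array([3.14146959e+00, 4.98832674e-05, 2.75578618e+00]), 'wrist_force': array([ 0.61405348, -0.70347876, -0.20438695]), 'wrist_torque': array([-0.03633301,  0.01081759, -0.01973633]), 'width': 0.0938333404416113}
```

View pics/t0.png

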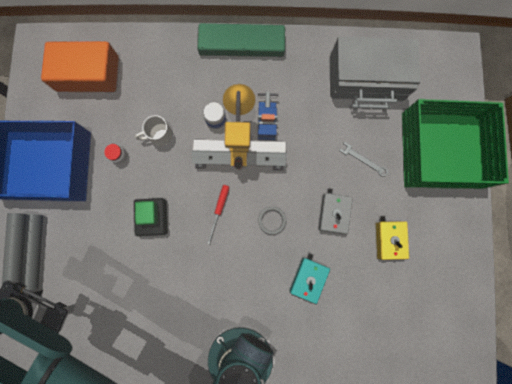

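View pics/s0.png

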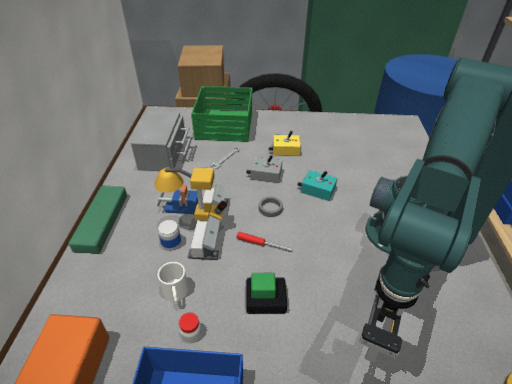

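The top view shows the rail at columns 192–286, rows 140–168. The vise (267,115) is on its right, world −y, so the target is station −90 mm; the tin is on the left. The grey switch box is at (336,213), with turquoise and yellow look-alikes nearby. I'll zoom in for the rail yaw and the dots.

```bash
python3 - <<'E'
from h import *
i=cv2.imread('pics/t0.png')
a=cv2.resize(i[125:180,180:300],None,fx=6,fy=6,interpolation=cv2.INTER_CUBIC)
b=cv2.resize(i[183:241,310:360],None,fx=4,fy=4,interpolation=cv2.INTER_CUBIC)
c=np.zeros((a.shape[0]+b.shape[0],720,3),np.uint8); c[:a.shape[0]]=a; c[a.shape[0]:,:b.shape[1]]=b
s=cv2.imread('pics/s0.png'); d=cv2.resize(s[150:190,235:300],None,fx=5,fy=5,interpolation=cv2.INTER_CUBIC); c[a.shape[0]+5:a.shape[0]+5+d.shape[0],300:300+d.shape[1]]=d
cv2.imwrite('pics/z.png',c)
E
```

```text
(no output)
```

View pics/z.png

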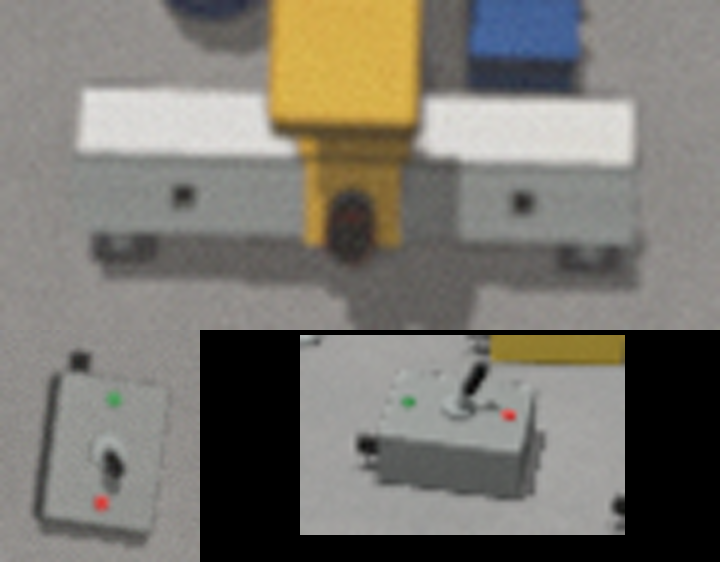

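Crop: holes at (183,195) and (523,203), green dot (113,399), far side of the grey box, red dot (101,503), near side; the toggle leans to red. Now projecting these.

```bash
cat >> h.py <<'E'
def ray(P,u,v):
    f=192/np.tan(np.radians(P['fov_y']/2)); K=np.array([[f,0,P['cx']],[0,f,P['cy']],[0,0,1]])
    n=cv2.undistortPoints(np.array([[[u,v]]],float),K,np.array([P['k1'],0,0,0.]))[0,0]
    R=np.array(P['R']); return -R.T@P['t'], R.T@np.array([n[0],n[1],1])
def atz(P,u,v,z):
    c,d=ray(P,u,v); return c+d*(z-c[2])/d[2]
def crop(P,f,y0,y1,x0,x1,k):
    cv2.imwrite('pics/'+f,cv2.resize(cv2.cvtColor(P['pixels'],cv2.COLOR_RGB2BGR)[y0:y1,x0:x1],None,fx=k,fy=k,interpolation=cv2.INTER_CUBIC))
E
python3 - <<'E'
from h import *
T=snap('top')
g=lambda u,v,z,k,x0,y0:atz(T,(u+.5)/k-.5+x0,(v+.5)/k-.5+y0,z)
a=g(183,195,.075,6,180,125);b=g(523,203,.075,6,180,125)
d=a-b;yaw=np.arctan2(-d[0],d[1]);print('holes',a,b,np.linalg.norm(d),np.degrees(yaw))
m=(a+b)/2;R=np.array([[np.cos(yaw),-np.sin(yaw)],[np.sin(yaw),np.cos(yaw)]])
print('mid',m)
for r in ((-.052,0),(-.0665,0),(0,0),(.12,0)):print(r,np.array([.669,.018])+R@r)
for n,p in(('knob',g(350,228,.113,6,180,125)),('boxedge L',g(272,125,.25,6,180,125)),('boxedge R',g(415,125,.25,6,180,125))):print(n,p)
gr=g(113,399-330,.055,4,310,183);re=g(101,503-330,.055,4,310,183);e=gr-re
print('dots',gr,re,np.linalg.norm(e),np.degrees(np.arctan2(e[1],e[0])),(gr+re)/2, robot.get_obs()['time'])
E
```

```text
holes [0.64281436 0.10572116 0.075     ] [ 0.64218165 -0.07420088  0.075     ] 0.17992315145922852 -0.20148492688470276
mid [0.64249801 0.01576014 0.075     ]
(-0.052, 0) [0.61700032 0.01818286]
(-0.0665, 0) [0.60250041 0.01823385]
(0, 0) [0.669 0.018]
(0.12, 0) [0.78899926 0.01757801]
knob [0.61944571 0.01567749 0.113     ]
boxedge L [0.63974941 0.0477399  0.25      ]
boxedge R [ 0.64108029 -0.01731902  0.25      ]
dots [ 0.51648346 -0.30464313  0.055     ] [ 0.43337604 -0.29461639  0.055     ] 0.08371009179681278 -6.879369707895897 [ 0.47492975 -0.29962976  0.055     ] 1.15
```

Call:
step_arm(
  series=[
    [0.2,-15,-9,0,-1],
    [0.2,-50,-30,0,-3],
    [0.2,-100,-60,0,-5],
    [0.2,-155,-94,0,-7],
    [0.2,-210,-127,0,-9],
    [0.2,-265,-160,0,-11],
    [0.2,-320,-194,0,-13],
    [0.2,-375,-227,0,-16],
    [0.2,-430,-260,0,-18],
    [0.2,-480,-290,0,-20],
    [0.2,-512,-310,0,-21.5],
    [0.2,-527,-319,0,-22.1],
    [0.2,-527,-319,0,-22.1],
    [0.2,-527,-319,0,-22.1],
  ],
)

```text
time: 2.9
tool_pos: [0.5746, 0.0172, 0.2057]
ee_rot: [3.141, -0.0, -3.14]
wrist_force: [0.1, 0.1, 0.2]
width: 0.0562
```

Call:
step_arm(
  series=[
    [0.2,0,0,20,0],
    [0.2,0,0,60,0],
    [0.2,0,0,95,0],
    [0.2,0,0,106,0],
    [0.2,-10,0,106,0],
    [0.2,-20,0,106,0],
    [0.2,-25,0,106,0],
    [0.2,-25,0,106,0],
  ],
)

```text
time: 3.9
tool_pos: [0.6012, 0.0156, 0.1003]
ee_rot: [-3.142, 0.001, 3.141]
wrist_force: [0.1, 1.1, -0.3]
width: 0.0565
```

```bash
python3 - <<'E'
from h import *
S=snap('side');T=snap('top')
for P in(S,T): print([(np.round(d['position'],4).tolist(),round(d['p'],2)) for d in models.pinpoint(P,'knob_grip')][:2])
crop(S,'a1.png',120,270,150,290,4); print(robot.get_obs()['wrist_force'],robot.get_obs()['tool_pos'])
E
```

```text
[([0.6164, 0.0221, 0.1159], 0.58)]
[([0.4657, 0.0835, -0.0026], 0.61)]
[-0.20155172  0.02880538  0.48803968] [0.60008463 0.01567135 0.09958362]
```

View pics/a1.png

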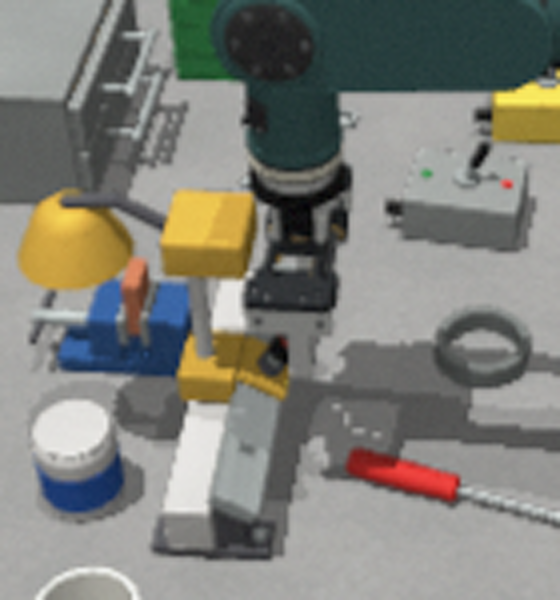

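The gripper stands close beside the yellow box without touching it, and the knob (275,355) is at the fingers. I'll creep in while watching the force.

Call:
step_arm(
  series=[
    [0.2,-2,1,0,0],
    [0.2,-4,1,0,0],
    [0.2,-4,1,0,0],
  ],
)

```text
time: 4.47
tool_pos: [0.6043, 0.0168, 0.0994]
ee_rot: [3.142, -0.0, 3.142]
wrist_force: [-0.2, 0.4, -0.3]
width: 0.0565
```

Call:
step_arm(
  series=[
    [0.2,-1,0,0,0],
    [0.2,-2,0,0,0],
    [0.2,-2,0,0,0],
  ],
)

```text
time: 4.85
tool_pos: [0.6063, 0.0167, 0.0995]
ee_rot: [3.142, 0.0, 3.141]
wrist_force: [0.3, -1.1, -0.0]
width: 0.0566
```

Call:
step_arm(
  series=[
    [0.2,-1,0,0,0],
    [0.2,-2,0,0,0],
    [0.2,-2,0,0,0],
  ],
)

```text
time: 5.22
tool_pos: [0.6064, 0.0167, 0.0995]
ee_rot: [3.142, -0.004, 3.141]
wrist_force: [-7.4, -0.0, 3.0]
width: 0.0566
```

Contact found at x ≈ 0.6065, so the box face is at 0.644. I'll ease off 1.5 mm and close on the outer end of the knob.

Call:
step_arm(
  series=[
    [-1,1.5,0,0,0],
    [-1,1.5,0,0,0],
    [-1,1.5,0,0,0],
    [-1,1.5,0,0,0],
    [-1,1.5,0,0,0],
  ],
)

```text
time: 5.85
tool_pos: [0.6066, 0.0171, 0.0993]
ee_rot: [3.141, -0.0, -3.141]
wrist_force: [-1.3, 0.8, -0.6]
width: 0.0251
```

Call:
step_arm(
  series=[
    [-1,1,0,-1.7,0],
    [-1,2.1,0,-3.4,0],
    [-1,2.1,0,-3.4,0],
  ],
)

```text
time: 6.22
tool_pos: [0.6047, 0.017, 0.1024]
ee_rot: [3.141, 0.0, -3.141]
wrist_force: [3.1, 2.1, -5.6]
width: 0.0252
```

The force of 6.4 N points straight along the plunger axis, so the spring is being pulled. I'll carry on out.

Call:
step_arm(
  series=[
    [-1,1.2,0,-1.9,0],
    [-1,2.4,0,-3.8,0],
    [-1,3.6,0,-5.7,0],
    [-1,4.8,0,-7.6,0],
    [-1,5.8,0,-9.3,0],
    [-1,5.8,0,-9.3,0],
  ],
)

```text
time: 6.98
tool_pos: [0.5987, 0.0167, 0.1121]
ee_rot: [3.141, -0.0, 3.141]
wrist_force: [4.6, 1.7, -7.5]
width: 0.0248
```

8.8 N at about 15 mm out: the pin is clear. Now sliding toward −y.

Call:
step_arm(
  series=[
    [-1,0,-3,0,0],
    [-1,0,-8,0,0],
    [-1,0,-15,0,0],
    [-1,0,-24,0,0],
    [-1,0,-33,0,0],
    [-1,0,-42,0,0],
    [-1,0,-51,0,0],
    [-1,0,-60,0,0],
    [-1,0,-69,0,0],
    [-1,0,-77,0,0],
    [-1,0,-83,0,0],
    [-1,0,-87,0,0],
    [-1,0,-90,0,0],
    [-1,0,-90,0,0],
    [-1,0,-90,0,0],
  ],
)

```text
time: 8.85
tool_pos: [0.5985, -0.0738, 0.112]
ee_rot: [-3.141, -0.001, 3.141]
wrist_force: [1.2, -0.7, -9.3]
width: 0.025
```

```bash
python3 - <<'E'
from h import *
S=snap('side')
for l in('knob_grip','lamp_head'): print([(np.round(d['position'],4).tolist(),round(d['p'],2)) for d in models.pinpoint(S,l)][:2])
o=robot.get_obs();print(o['wrist_force'],o['tool_pos'],o['time'])
crop(S,'a2.png',120,270,150,290,4)
E
```

```text
[([0.6095, -0.0721, 0.1252], 0.39)]
[([0.7896, -0.0727, 0.2023], 0.57), ([0.7332, 0.2852, -0.0024], 0.52)]
[  0.90607337  -1.5009558  -10.59744225] [ 0.5985728  -0.07374097  0.11199146] 9.0
```

View pics/a2.png

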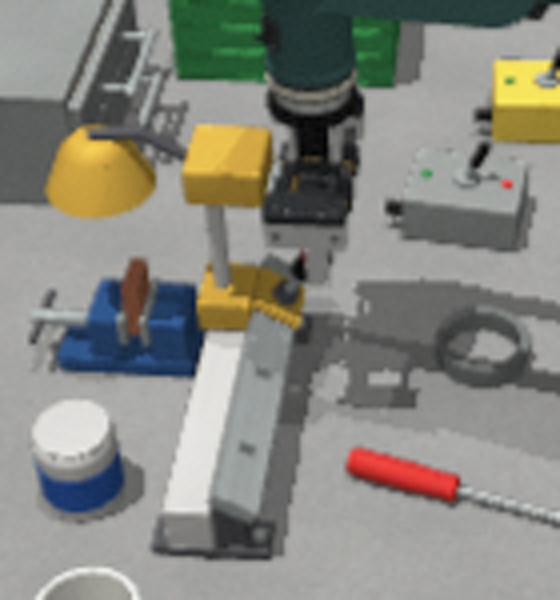

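The carriage is at about −90.5 mm and the knob is still pulled. I'll let the pin in along the axis.

Call:
step_arm(
  series=[
    [-1,-2,0,3.2,0],
    [-1,-4,0,6.4,0],
    [-1,-6,0,9.6,0],
    [-1,-7,0,11.5,0],
    [-1,-7,0,11.5,0],
    [-1,-7,0,11.5,0],
  ],
)

```text
time: 9.75
tool_pos: [0.6056, -0.0733, 0.1008]
ee_rot: [3.142, -0.0, 3.142]
wrist_force: [-2.3, -2.5, -7.7]
width: 0.0252
```

Call:
step_arm(
  series=[
    [0.2,0,0,0,0],
    [0.2,0,0,0,0],
    [0.2,0,0,0,0],
    [0.2,8,0,0,0],
    [0.2,25,0,0,0],
    [0.2,45,0,0,0],
    [0.2,60,0,0,0],
    [0.2,60,0,-20,0],
  ],
)

```text
time: 10.75
tool_pos: [0.5437, -0.0732, 0.1194]
ee_rot: [3.141, -0.003, 3.141]
wrist_force: [0.9, -0.2, 0.2]
width: 0.0562
```

```bash
python3 - <<'E'
from h import *
S=snap('side');T=snap('top')
for P in(S,T):
  for l in('knob_grip','lamp_head','toggle_tip'): print(l,[(np.round(d['position'],4).tolist(),round(d['p'],2)) for d in models.pinpoint(P,l)][:3])
o=robot.get_obs();print(o['wrist_force'],o['tool_pos'],o['time'])
crop(S,'a3.png',140,240,180,280,6)
E
```

```text
knob_grip [([0.616, -0.0707, 0.1137], 0.46), ([0.4555, -0.2963, 0.0968], 0.22)]
lamp_head [([0.7903, -0.0749, 0.2057], 0.73)]
toggle_tip [([0.4564, -0.295, 0.0938], 0.56), ([0.2414, -0.21, 0.0995], 0.51), ([0.3745, -0.4837, 0.0963], 0.41)]
knob_grip []
lamp_head [([0.7862, -0.0731, 0.205], 0.84), ([0.4651, 0.0851, -0.001], 0.59)]
toggle_tip [([0.241, -0.2154, 0.0949], 0.59), ([0.3755, -0.4836, 0.0986], 0.56), ([0.4553, -0.2998, 0.0974], 0.53)]
[-1.30174212 -0.21328266  0.16135088] [ 0.54548002 -0.07319242  0.1197445 ] 11.15
```

View pics/a3.png

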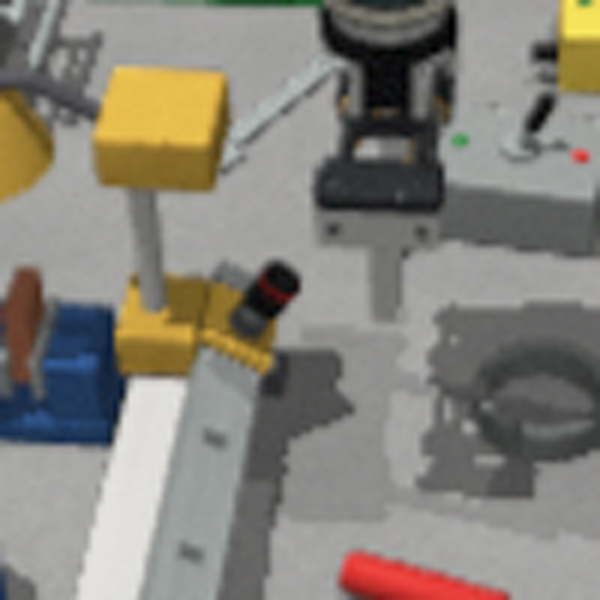

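The knob is back at its home place (z ≈ 0.114 as at the start), and the lamp head is at y ≈ −0.074, level with the vise. Next is the grey box's toggle, pushed from the red side with shut fingers.

Call:
step_arm(
  series=[
    [-1,0,0,-20,0],
    [-1,15,-28,-45,1],
    [-1,35,-68,-50,2.5],
    [-1,58,-112,-50,4],
    [-1,80,-155,-50,5.5],
    [-1,100,-193,-50,6.9],
    [-1,111,-213,-50,6.9],
    [-1,115,-221,-50,6.9],
    [-1,115,-221,-50,6.9],
    [-1,115,-221,-30,6.9],
    [-1,115,-221,5,6.9],
    [-1,115,-221,28,6.9],
    [-1,115,-221,35,6.9],
    [-1,115,-221,35,6.9],
  ],
)

```text
time: 12.9
tool_pos: [0.4312, -0.2936, 0.0857]
ee_rot: [3.141, -0.0, 3.022]
wrist_force: [-0.6, -0.4, -0.1]
width: 0.0002
```

```bash
python3 - <<'E'
from h import *
T=snap('top');S=snap('side')
o=robot.get_obs();print(o['wrist_force'],o['tool_pos'],o['time'],o['width'],o['joint_positions'][5])
crop(T,'a4.png',170,250,300,370,5)
crop(S,'a4s.png',130,200,220,310,5)
a=cv2.imread('pics/a4.png');b=cv2.imread('pics/a4s.png');c=np.zeros((400,810,3),np.uint8);c[:,:350]=a;c[:350,360:]=b;cv2.imwrite('pics/a4.png',c[:,:800])
E
```

```text
[ 0.30811221 -0.52634956  0.61678996] [ 0.43170909 -0.29449903  0.086999  ] 13.0 0.00042812991605077746 -2.1582658394851504
```

View pics/a4.png

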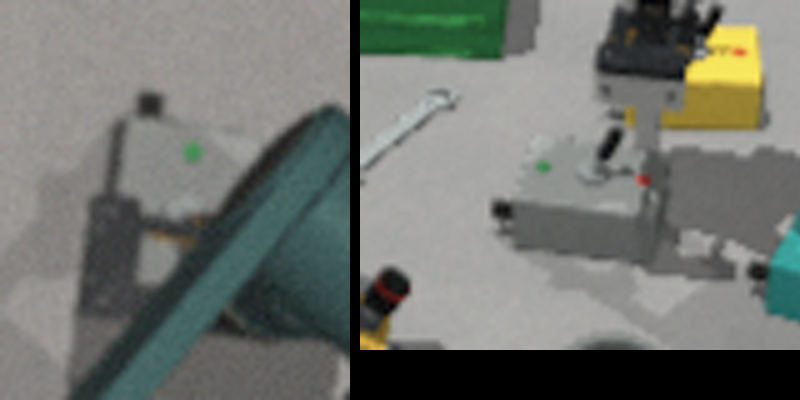

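The side view shows the fingers on the red side of the toggle, in line with it. Pushing toward green.

Call:
step_arm(
  series=[
    [-1,-6,0,0,0],
    [-1,-13,0,0,0],
    [-1,-19,0,0,0],
    [-1,-25,0,0,0],
    [-1,-31,0,0,0],
    [-1,-37,0,0,0],
    [-1,-42,0,0,0],
    [-1,-42,0,0,0],
    [-1,-30,0,0,0],
    [-1,0,0,0,0],
    [-1,10,0,-20,0],
    [-1,10,0,-60,0],
    [-1,60,30,-90,0],
    [-1,100,60,-90,0],
    [-1,100,60,-90,0],
  ],
)

```text
time: 14.88
tool_pos: [0.3372, -0.221, 0.1762]
ee_rot: [-3.141, 0.003, 3.021]
wrist_force: [0.1, -0.4, 0.9]
width: 0.0004
```

```bash
python3 - <<'E'
from h import *
T=snap('top');S=snap('side')
for P in(S,T):
  for l in('knob_grip','lamp_head','toggle_tip','tape_roll','screwdriver','paint_tin','rail'): print(l,[(np.round(d['position'],4).tolist(),round(d['p'],2)) for d in models.pinpoint(P,l)][:3])
o=robot.get_obs();print(o['wrist_force'],o['tool_pos'],o['time'])
crop(S,'a5.png',130,250,150,310,5)
E
```

```text
knob_grip [([0.6165, -0.0709, 0.1137], 0.62)]
lamp_head [([0.7869, -0.074, 0.1998], 0.86)]
toggle_tip [([0.2412, -0.2108, 0.102], 0.45), ([0.3714, -0.4846, 0.0989], 0.43), ([0.4913, -0.302, 0.0954], 0.37)]
tape_roll [([0.4487, -0.0954, 0.0042], 0.73), ([0.7865, 0.1014, -0.0036], 0.51)]
screwdriver [([0.4696, 0.085, -0.0021], 0.51)]
paint_tin [([0.7366, 0.2831, -0.0015], 0.73), ([0.7885, 0.1021, -0.0008], 0.71), ([0.4539, 0.2966, -0.0004], 0.36)]
rail [([0.669, 0.0143, 0.0013], 0.67)]
knob_grip [([0.6131, -0.0682, 0.115], 0.45)]
lamp_head [([0.7877, -0.0738, 0.2021], 0.7)]
toggle_tip [([0.3779, -0.4822, 0.0978], 0.55), ([0.4906, -0.3039, 0.1014], 0.41), ([0.7844, -0.0765, -0.0011], 0.2)]
tape_roll [([0.7893, -0.071, 0.2032], 0.26)]
screwdriver [([0.7917, 0.1024, 0.0013], 0.5)]
paint_tin [([0.7906, 0.1004, 0.0012], 0.81)]
rail [([0.6689, 0.0178, 0.0017], 0.79)]
[0.23567484 0.0140085  0.57372223] [ 0.3387651  -0.22269586  0.17562483] 15.675
```

View pics/a5.png

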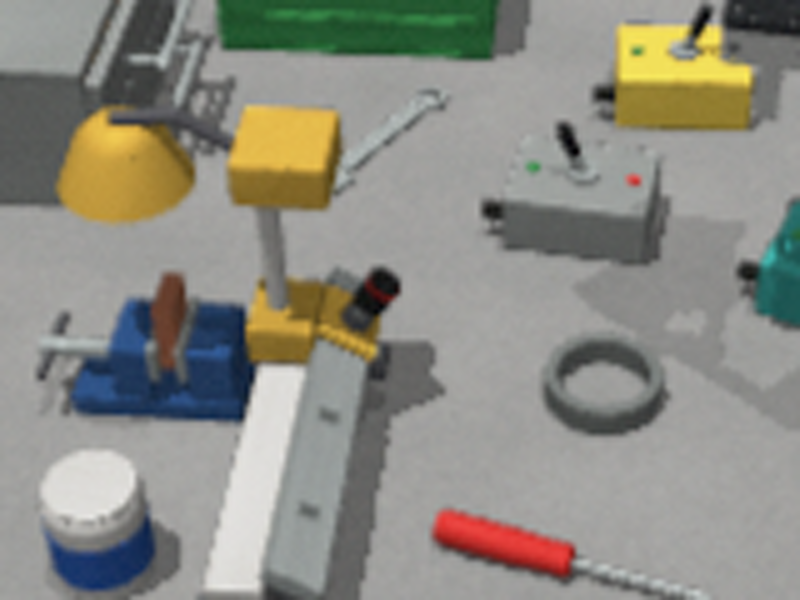

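The toggle on the grey box now leans to the green dot, and the carriage sits latched beside the vise. The loose things are in place and the gripper is clear, so I'm handing in.

```bash
python3 -c "
from bench import robot
print(robot.close_job())"
```

```text
the job is handed in; nothing more can be done
None
```

The lamp is at the −90 mm station, level with the blue vise, and the toggle on the grey box is over to the green dot. I handed the job in at about 15.7 s.

**Lamp:** This interface cannot tilt the tool, so I gripped the outer end of the knob with the tool vertical, just clear of the yellow box. Feeling for the gap, the gripper touched the box once at about 8 N. I pulled the plunger about 15 mm (the spring read 8.8 N), slid the carriage 90 mm toward −y and lowered the pin into the hole before letting go.

**Toggle:** I pushed it over from the red side with the fingers shut, then backed the arm away.

**Last checks:**
- **Lamp head:** y ≈ −0.074, matching the vise at −0.074.
- **Pin:** the side camera put the knob at (0.6165, −0.071, 0.1137), its home height. The top camera's weaker reading, (0.613, −0.068, 0.115), was a few millimetres off, within the network's error. I did not tug the carriage to test the latch.
- **Toggle tip:** x ≈ 0.491, against 0.456 before, so it is on the green side.
- **Loose things:** the tape roll, screwdriver and tin read within a few millimetres of where they started. The top camera misread the tape and screwdriver in the last picture, but the side view shows them in place. I did not measure the jar, mug or wrench again; the arm never went low near them.
- **Gripper:** touching nothing at hand-in, with the wrist force near zero.

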